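# Refill the cap feeder and switch it on

### The arm

A 6-joint arm with a two-finger parallel gripper is mounted at the origin on the work surface. World frame = base frame: x ahead of the robot, y to its left, z up, the work surface at z = 0. Lengths are in mm, angles in rad, forces in N, time in s.
With the tool pointing down it reaches from about 325 to 775 mm from the base axis. Payload 5.5 kg.
Tool frame: the origin (TCP) lies at the very end of the fingers, on their centre line; the grasp point (between the pads) lies env.grasp_offset behind it (env.grasp_offset is the distance from the TCP to the grasp point, in mm); z points along the fingers, y is the line along which they close (so a half turn about z gives the same grasp; the last joint's range is limited). The gripper opens to 85 mm and grips with 20 to 120 N. Pads are 22 mm wide; open, the fingers measure 114 mm over their backs; the gripper's body (76 mm by 85 mm) begins 54 mm behind the grasp point. The pads swing forward as they close: fully open they stand 13 mm farther back than shut.
Start: joints at [1.273, 0.091, 1.231, -0, 1.82, -0.057], TCP at [143.091, 582.702, 231.275] pointing down, gripper open.
Joint ranges: [-2.87, 2.87], [-0.86, 2.18], [0.17, 2.46], [-1.51, 4.65], [0.06, 2.69], [-2.65, 2.65]. Speed limits (rad/s): [2.57, 2.57, 3.01, 3.14, 3.14, 3.14].

### API

Orientations are given as a unit quaternion [x, y, z, w].
In Python, from station import env, read_camera gives the robot as it stands. The module is installed in compiled form; this text tells all that it offers.
- The arm moves only by the tool apply_moves, never from a script. Its argument "series" is text: rows parted by semicolons, each of 5 numbers parted by spaces: the gripper's target within -1 to 1 (shut at 1, half-way at 0, fully open at -1), then the shift along the world's x, y, z in units of 40 mm (1.0 is 40 mm), then the turn about the world's z in units of 6 degrees (1.0 is 6 degrees). A call has 1 to 20 rows; each row is the pose to reach, as a shift and turn from the pose commanded when the call began; what a row does not reach only later rows make up. A row lasts 1/12 s, in which the tool goes at most 41.7 mm and 7.16 degrees, less where a joint would pass 70% of its speed; a pose out of reach is approached as far as the arm can. A call with a gripper value outside its range is refused whole. The fingers move at their own pace and stop on an object; "grip_force" is the grip in N (left out, the last holds). Time passes only in rows, so rows that repeat a pose let the fingers close. It gives the time, the measured TCP pose, the force, the opening and the grip force at its end, in the units of the state.
- env.state(): the state, without advancing time (a new reading comes with each control period).
- read_camera(name): name is "side" or "top" or "wrist"; returns a dict with "color" (400x640x3 uint8, blue, green, red), "fov_y" (degrees; the focal length in pixels is half the picture's height over the tangent of half this angle, whatever the lens; pixels are square), "cx", "cy" (the principal point, pixels), "k1" (the pictures are not rectified: a ray, as slopes to the right and down, at radius r is drawn at 1 + k1 r^2 times it, then the intrinsics apply), "origin" and "orientation" of the camera in the world. Camera axes: x right, y up, looking along -z (the intrinsics and any distortion apply to the point x, -y, -z); pixel columns grow to the right and rows downward; lengths in mm; the calibration is good to about 2 mm. A picture is of the moment at which its call begins. There is no depth.
- env.job_done(): hands the job in; it is judged then, once.
The state is a dict: "clock": time; "qpos": joint angles; "joint_velocities": joint speeds; "joint_torque": joint torques, N m; "tool_pos": TCP position; "tool_rot": TCP orientation; "ft_force": force on the tool from outside, world axes, zero at the start; "ft_torque": the same for the moment, N m; "width": opening from 0.0 (shut) to 1.0 (fully open); "finger_force": force on a finger pad.
Only numpy, scipy, OpenCV 4.12 (cv2) and the standard library are available. Lean on these libraries where they do the work, as an engineer would, in place of code of your own. Each camera call takes 0.05 s, during which the arm holds its last target. There are 200 camera calls.

### The job

The cap feeder has run empty and is switched off. Tip all five black screw caps out of the white tray into the feeder's hopper and stand the empty tray back upright on the bench; then start the feeder: lift the locking collar on its toggle lever, swing the lever over to the upper position, and let the collar drop home again so that the lever is locked there. Leave everything else on the bench where it is.

Things in the scene. Friction and masses are not known exactly. Their poses are not given: they have to be found in the camera images.
- cap_feeder: Fixed benchtop cap feeder: white housing 280 mm deep (x) by 240 wide (y), 94 tall, stainless hopper on top, outlet chute low on its +y side. Origin on the bench, 150 mm behind its front edge; -x faces the robot. Its front is a panel rising from 25 mm at x=-150 to 94 mm at x=-40. The toggle is at y=0; dial, lamp, rocker and push-stop 92 mm either side stand up to 20 mm off the panel.
- hopper_mouth (a point): Centre of the hopper's open mouth, at rim height, 180 mm above the bench; feeder's axes. Mouth 190 mm (x) by 180 (y) inside, walls 4 mm, 10 mm rim outwards on sides and back. Front wall slopes inwards going down; floor 58 mm (front) to 80 mm (rear) below the rim. The front rim overhangs the panel to 13 mm behind the toggle's pivot: a gripper held upright hits it when the lever is up.
- lever_pivot (a point): Pivot of the toggle lever, 4 mm above the middle of the panel, 112 mm ahead of hopper_mouth (its -x) and 117 mm below it. z is the panel's normal (leaning 32 degrees from vertical towards the front), y (level, the feeder's y) is the lever's hinge axis, x points up the panel. A gate tooth 7 mm thick (x) and 14 mm wide (y), roofed on top, stands up to 28 mm above the pivot, between two notches.
- run_lever (a joint): Toggle lever angle, rad. 0 = lower position, off: leans 0.32 rad from the panel's normal down to the front (50 degrees from vertical). 0.64 = upper position, running, at its stop: 0.32 rad the other way (14 degrees from vertical). Steel bat 7 mm thick, 76 mm long, 13 mm tip. Stays where it is left. With the collar down it has only about 0.07 rad of play at either end, held by the gate tooth.
- lock_collar (a joint): Lift of the locking collar along the lever, m. 0 = down (locked), 0.010 = top of its travel. It must be up by 7 mm or more for its foot to pass the gate tooth. A spring pulls it down with 4 N at the bottom, rising to 6.5 N at the top; let go beyond the tooth it drops into the other notch by itself.
- collar_grip (a point): Middle of the collar's ribbed sleeve, 43 mm from the pivot when down (moves with lever and collar); z along the lever to its tip, y along the hinge axis. Dark steel sleeve 22 mm across, 24 mm long, with a flange 27 mm across and 4 mm thick on its upper end; the lever's bare tip stands 17 mm above the flange when the collar is down. Room for fingers on both sides along y.
- tray: Loose white plastic tray, open front, 110 mm wide (x), 169 long (y), 140 g. Origin under its middle, on the bench; z up. Floor 3 mm, side and back walls 30 high. The front end (+y) is open: from y=48 the floor ramps up to a lip 12 mm high at y=85. Slippery inside: caps begin to slide at about 20 degrees of slope; tipping it about 45 degrees lip-down empties it.
- tray_grip (a point): Grasp point on the tray's upright grip: a plate 64 mm wide (x) and 8 mm thick (y) in the middle of the back wall, rising to 64 mm; the point is 48 mm above the tray's underside at y=-80 of the tray. Pinch it across its thickness (fingers closing along the tray's y). Axes as the tray.
- tray_lip (a point): Middle of the pouring lip, at y=85, 12 mm above the underside of the tray. Axes as the tray.
- cap1: One of the five black screw caps, a ribbed disc 32 mm across and 18 mm tall, about 12 g, origin in the middle of its open underside (z towards its top). Starts in the tray.
- cap2: One of the five black screw caps, a ribbed disc 32 mm across and 18 mm tall, about 12 g, origin in the middle of its open underside (z towards its top). Starts in the tray.
- cap3: One of the five black screw caps, a ribbed disc 32 mm across and 18 mm tall, about 12 g, origin in the middle of its open underside (z towards its top). Starts in the tray.
- cap4: One of the five black screw caps, a ribbed disc 32 mm across and 18 mm tall, about 12 g, origin in the middle of its open underside (z towards its top). Starts in the tray.
- cap5: One of the five black screw caps, a ribbed disc 32 mm across and 18 mm tall, about 12 g, origin in the middle of its open underside (z towards its top). Starts in the tray.
- tube_rack: Red rack with small tubes, 70 x 120 mm, 55 mm tall; to be left alone. Origin under its middle.
- pipette: Pipette lying on the bench, 250 mm long along its x, 36 mm tall; to be left alone. Origin under its middle.
- media_bottle: Glass bottle with blue cap, 76 mm across, 145 mm tall; to be left alone. Origin under its middle.
- burner: Gas burner, foot 84 mm across, 130 mm tall; to be left alone. Origin under its middle.
- dish_stack: Stack of four dishes, 90 mm across, 56 mm tall; to be left alone. Origin under its middle.
- beaker: Glass beaker, 68 mm across, 95 mm tall; to be left alone. Origin under its middle.
There are look-alikes about, which are no part of the job. Leave any pink, purple or red look-alike of the cap5 alone.

How it is judged:
By the outcome, as a careful person would: the job done as asked, in the order asked, and still so for the second after the job is handed in, with the robot touching nothing.
It also fails if it takes over 72 s, if anything falls off the work surface, if the arm or the gripper's body presses on something with over 40 N, if the wrist force passes 120 N, or if a joint passes its speed limit or range.

## Working session

There is one attempt and no reset: what is moved stays moved. The work goes in short steps, Python scripts to look and compute and a tool call to move; the robot and the scene stay as the last step left them, time stands still between calls to the robot, and variables do not carry over. Pictures are saved under pics/ and viewed, at most 10 in all, crops included, and the job is handed in when it is done.

Besides the shell and the picture viewer there is one more tool, called after "Request:" as name(argument=value, ...) on one line, values as JSON. apply_moves: Moves the arm, as the interface text tells. Its arguments: {"type":"object","properties":{"series":{"type":"string"},"grip_force":{"type":"number"}},"required":["series"]}

```bash
ls; mkdir -p pics; cat > h.py <<'E'
import numpy as np, cv2
from scipy.spatial.transform import Rotation as R
from station import env, read_camera
def ray(c,u,v):
    f=200/np.tan(np.radians(c["fov_y"])/2)
    d=np.array([(u-c["cx"])/f,(v-c["cy"])/f]); s=d.copy()
    for _ in range(20): s=d/(1+c["k1"]*(s@s))
    return np.array(c["origin"]), R.from_quat(c["orientation"]).apply([s[0],-s[1],-1])
def onz(c,u,v,z):
    o,d=ray(c,u,v); return o+d*(z-o[2])/d[2]
def proj(c,p):
    f=200/np.tan(np.radians(c["fov_y"])/2)
    q=R.from_quat(c["orientation"]).inv().apply(np.array(p)-c["origin"]); s=np.array([q[0],-q[1]])/-q[2]
    s=s*(1+c["k1"]*(s@s)); return s*f+[c["cx"],c["cy"]]
def tri(c1,p1,c2,p2):
    o1,d1=ray(c1,*p1);o2,d2=ray(c2,*p2)
    t=np.linalg.lstsq(np.c_[d1,-d2],o2-o1,rcond=None)[0]
    a,b=o1+t[0]*d1,o2+t[1]*d2; return (a+b)/2,np.linalg.norm(a-b)
E
python3 - <<'E'
from h import *
for n in("top","side"):
    c=read_camera(n); cv2.imwrite(f"pics/{n}0.png",c["color"]); print(n,{k:c[k] for k in c if k!="color"})
print(env.grasp_offset,env.state())
E
```

```text
pics
top {'fov_y': 55.654206730992094, 'cx': 319.1714120599458, 'cy': 200.7779974094667, 'k1': -0.04401254439508925, 'origin': array([ 329.80446612,   20.78062442, 1226.65079918]), 'orientation': array([-0.06228107,  0.06977814,  0.70878492, -0.69919669])}
side {'fov_y': 55.42767495437257, 'cx': 315.5899734025312, 'cy': 195.94407675805715, 'k1': -0.03850754458358635, 'origin': array([ 116.12550503, -490.86280369,  830.33580319]), 'orientation': array([ 0.35340864, -0.12835755, -0.31911544,  0.86993793])}
18.700000000000003 {'clock': 0.1, 'qpos': array([ 1.27327908e+00,  9.17855260e-02,  1.23176156e+00, -2.60066364e-05,
        1.81980513e+00, -5.66771188e-02]), 'joint_velocities': array([-0.00089856, -0.00139201, -0.00495659, -0.00222188, -0.00126355,
       -0.00072045]), 'joint_torque': array([ 1.77664784e-03, -4.60216856e+01, -4.19219577e+01, -1.32002342e-04,
        1.06423156e-02, -5.40775318e-06]), 'tool_pos': array([143.03348171, 582.44085507, 230.2649796 ]), 'tool_rot': array([ 1.20132362e-01,  9.92757494e-01, -8.68239926e-04, -1.42585420e-04]), 'ft_force': array([0.0220065 , 0.06367921, 0.17931415]), 'ft_torque': array([-0.00488945, -0.02362131, -0.00862521]), 'finger_force': 0.0, 'width': 1.0002840633272736}
```

View pics/top0.png

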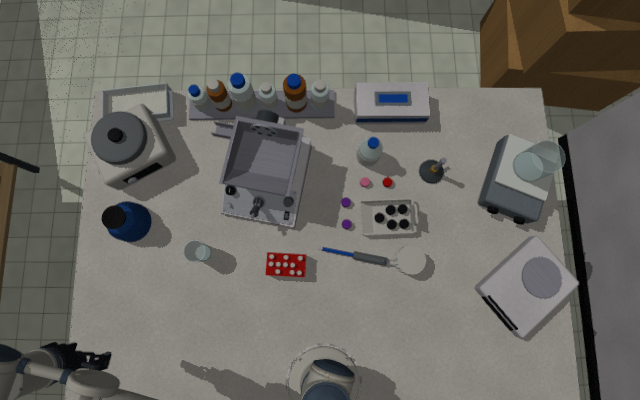

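View pics/side0.png

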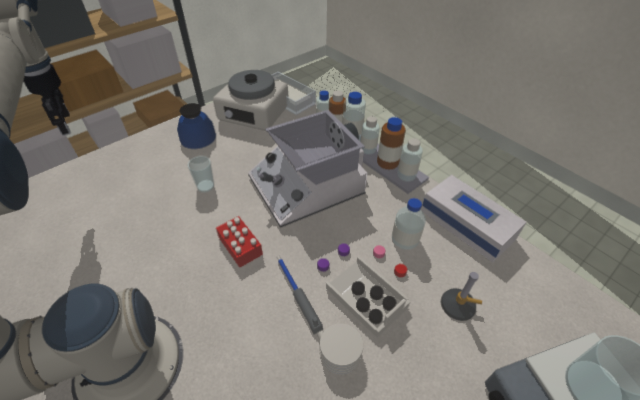

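In the top view: feeder at about (265,165), its toggle at (257,206), the white tray with five black caps at (390,218), and its grip towards the right at (415,218). Possible mix-ups for the caps are purple (346,202) and (346,224), pink (365,182) and red (387,182). The five black ones in the tray are the right ones. Next, a close crop to check this.

```bash
python3 - <<'E'
import cv2,numpy as np
t=cv2.imread("pics/top0.png");s=cv2.imread("pics/side0.png")
def crop(im,x0,y0,x1,y1,k):return cv2.convertScaleAbs(cv2.resize(im[y0:y1,x0:x1],None,fx=k,fy=k,interpolation=cv2.INTER_CUBIC),alpha=1.4)
a=crop(t,210,105,430,245,3.6); print(a.shape)
b=crop(s,240,90,420,340,2.4)
cv2.imwrite("pics/tc.png",a);cv2.imwrite("pics/sc.png",b)
E
```

```text
(504, 792, 3)
```

View pics/tc.png

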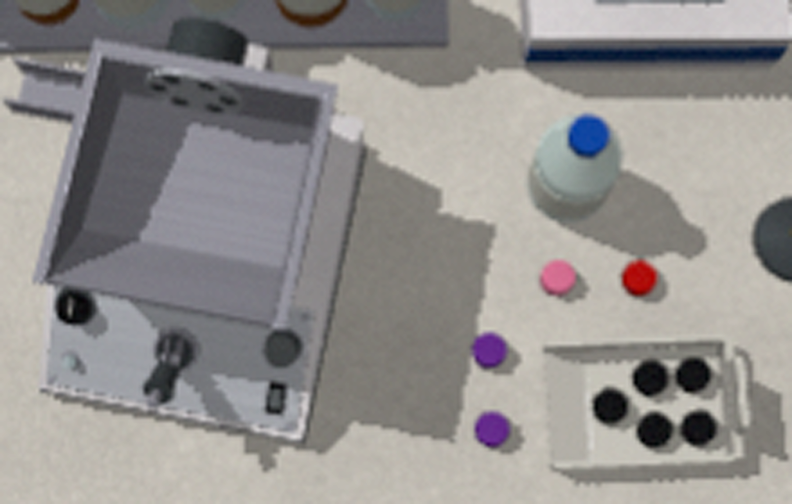

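View pics/sc.png

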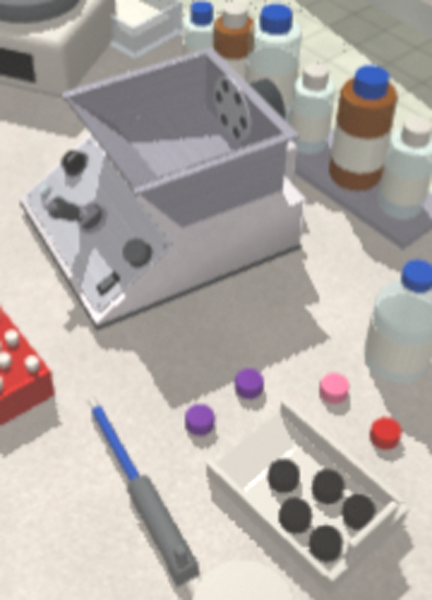

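The crop shows the five black caps inside the tray, which has its lip on the left (crop x≈545) and its upright grip at (742,388). The coloured look-alikes lie outside it. The hopper rim corners are at (97,40), (336,85), (280,330) and (38,280), and the lever runs from (175,345) to (157,395).

```bash
python3 - <<'E'
from h import *
t=read_camera("top");s=read_camera("side")
T=lambda x,y:(210+x/3.6,105+y/3.6)
S=lambda x,y:(240+x/2.4,90+y/2.4)
def P(n,p,z): print(n,onz(t,*T(*p),z).round(0))
for n,p in dict(RL=(97,40),RR=(336,85),FR=(280,328),FL=(37,280)).items(): P(n,p,180)
for n,p in dict(baseFL=(42,390),baseFR=(305,438)).items(): P(n,p,25)
for n,p in dict(FLw=(544,348),BLw=(722,342),FRw=(553,468),BRw=(740,465)).items(): P(n,p,30)
for n,p in dict(g1=(740,349),g2=(746,425)).items(): P(n,p,64)
print("sideRims RL,RR,FR,FL",[onz(s,*S(*p),180).round(0) for p in((208,55),(297,130),(138,190),(67,95))])
print("side tray",[onz(s,*S(*p),30).round(0) for p in((285,405),(398,500),(210,465),(332,575))])
print("tri tip",tri(t,T(157,393),s,S(55,207)))
print("tri dial",tri(t,T(75,302),s,S(74,160)))
E
```

```text
RL [784. 246. 180.]
RR [743.  51. 180.]
FR [542.  96. 180.]
FL [583. 288. 180.]
baseFL [520. 320.  25.]
baseFR [474.  85.  25.]
FLw [ 552. -129.   30.]
BLw [ 555. -289.   30.]
FRw [ 444. -133.   30.]
BRw [ 444. -298.   30.]
g1 [ 542. -296.   64.]
g2 [ 475. -297.   64.]
sideRims RL,RR,FR,FL [array([775., 238., 180.]), array([752.,  58., 180.]), array([550.,  95., 180.]), array([590., 284., 180.])]
side tray [array([ 557., -136.,   30.]), array([ 562., -287.,   30.]), array([ 449., -139.,   30.]), array([ 458., -297.,   30.])]
tri tip (array([505.553786  , 203.21725945, 104.85130325]), np.float64(3.9845911888005667))
tri dial (array([587.00377204, 279.27543644,  83.83757283]), np.float64(0.35154336799863223))
```

Request:
apply_moves(series="-1 6.4 -12 0.5 -6; -1 6.4 -12 0.5 -6; -1 6.4 -12 0.5 -6; -1 6.4 -12 0.5 -6; -1 6.4 -12 0.5 -6; -1 6.4 -12 0.5 -6; -1 6.4 -12 0.5 -6; -1 6.4 -12 0.5 -6; -1 6.4 -12 0.5 -6; -1 6.4 -12 0.5 -6; -1 6.4 -12 0.5 -6; -1 6.4 -12 0.5 -6; -1 9.1 -22 -0.5 -12.5; -1 9.1 -22 -0.5 -12.5; -1 9.1 -22 -0.5 -12.5; -1 9.1 -22 -0.5 -12.5; -1 9.1 -22 -0.5 -12.5; -1 9.1 -22 -0.5 -12.5; -1 9.1 -22 -0.5 -12.5; -1 9.1 -22 -0.5 -12.5")

```text
clock: 1.87
tool_pos: [471.7, -179.1, 221.6]
tool_rot: [0.7, 0.714, 0.0, 0.0]
ft_force: [0.5, 0.2, -0.2]
width: 1.0
finger_force: 0.0
```

Request:
apply_moves(series="-1 0.4 -2 0 0; -1 0.4 -2 0 0; -1 0.4 -2 0 0; -1 0.4 -2 0 0; -1 0.4 -2 0 0; -1 0.4 -2 0 0")

```text
clock: 2.37
tool_pos: [487.8, -255.9, 222.2]
tool_rot: [0.699, 0.715, 0.0, 0.0]
ft_force: [1.2, 0.3, 0.1]
width: 1.0
finger_force: 0.0
```

```bash
python3 - <<'E'
from h import *
c=read_camera("wrist"); cv2.imwrite("pics/w1.png",c["color"]); s=env.state()
np.save("w1.npy",{k:c[k] for k in c if k!="color"},allow_pickle=True)
print(s["tool_pos"],s["tool_rot"],c["origin"],[proj(c,p).round() for p in((542,-296,64),(475,-297,64),(508,-296,30))])
E
```

```text
[ 487.87632388 -255.67278877  222.39125543] [6.99066399e-01 7.15056621e-01 2.41192716e-04 3.74604744e-04] [ 485.21594474 -184.70846574  364.4674264 ] [array([381., 226.]), array([307., 226.]), array([342., 213.])]
```

View pics/w1.png

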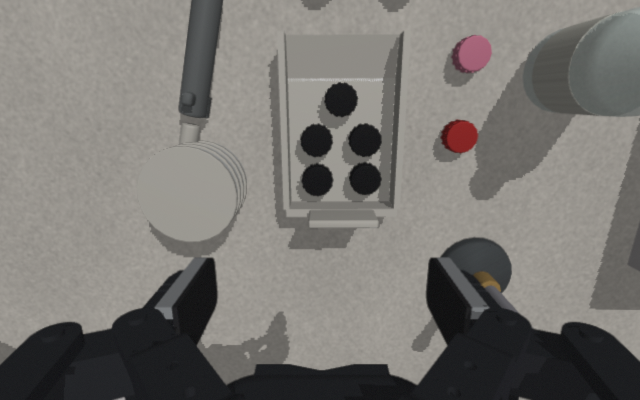

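```bash
python3 - <<'E'
from h import *
c=np.load("w1.npy",allow_pickle=True).item()
for p in((309,223),(379,223),(344,219),(344,228)): print(onz(c,*p,64).round(1))
for p in((285,35),(404,33),(283,212),(393,208)): print(onz(c,*p,30).round(1))
print(onz(c,190,190,56),onz(c,475,268,0))
E
```

```text
[ 476.8 -294.5   64. ]
[ 539.7 -293.1   64. ]
[ 508.1 -290.    64. ]
[ 508.5 -298.6   64. ]
[ 452.8 -135.    30. ]
[ 555.3 -131.2   30. ]
[ 449.8 -296.    30. ]
[ 558.7 -289.3   30. ]
[ 369.41900617 -268.42091911   56.        ] [ 663.19864747 -367.48707879    0.        ]
```

The wrist view shows the plate's top at pixels (309–379, 219–228). That places it at (508,-294), 63 mm wide with a yaw of about 1.3°, which fits the description. I'll pinch it across its width, so that the tray can later be swung about its own x axis.

Request:
apply_moves(series="-1 0.5 -0.95 0 0; -1 0.5 -0.95 0 0; -1 0.5 -0.95 -1 0; -1 0.5 -0.95 -2 0; -1 0.5 -0.95 -3 0; -1 0.5 -0.95 -4 0; -1 0.5 -0.95 -4.5 0; -1 0.5 -0.95 -4.85 0; -1 0.5 -0.95 -4.85 0; -1 0.5 -0.95 -4.85 0; 1 0.5 -0.95 -4.85 0; 1 0.5 -0.95 -4.85 0; 1 0.5 -0.95 -4.85 0; 1 0.5 -0.95 -4.85 0; 1 0.5 -0.95 -4.85 0; 1 0.5 -0.95 -4.85 0; 1 0.5 -0.95 -4.85 0; 1 0.5 -0.95 -4.85 0", grip_force=100)

```text
clock: 3.92
tool_pos: [509.6, -296.1, 31.6]
tool_rot: [0.7, 0.715, 0.001, 0.003]
ft_force: [1.5, -0.9, 6.5]
width: 0.724
finger_force: 109.2
```

Request:
apply_moves(series="1 0 0 0.2 0; 1 0 0 0.4 0; 1 0 0 0.6 0; 1 0 0 0.8 0; 1 0 0 1 0; 1 0 0 1 0; 1 0 0 1 0; 1 0 0 1 0")

```text
clock: 4.58
tool_pos: [507.6, -294.8, 67.4]
tool_rot: [0.7, 0.714, -0.0, -0.0]
ft_force: [-0.0, -0.2, -3.2]
width: 0.72
finger_force: 108.8
```

```bash
python3 - <<'E'
from h import *
c=read_camera("wrist");d=read_camera("side"); s=env.state()
print(s["tool_pos"],s["tool_rot"],s["ft_force"],s["ft_torque"])
a=np.hstack([c["color"][:,200:480],d["color"][180:400,300:450].repeat(2,0).repeat(2,1)[:400]])
cv2.imwrite("pics/l1.png",a)
E
```

```text
[ 507.39837864 -294.66043766   66.98460362] [ 6.99636752e-01  7.14498387e-01 -1.24054110e-04 -6.73918322e-04] [-1.28222055  0.42085064 -1.53124544] [-1.66320010e-01 -1.55709905e-06 -6.38817906e-04]
```

View pics/l1.png

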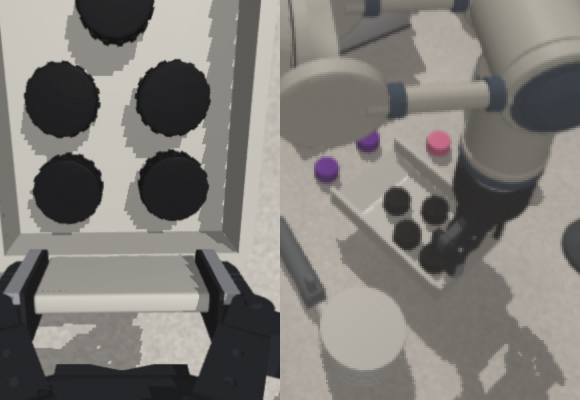

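The tray is lifted level and held firmly. I'll raise it and carry it across.

Request:
apply_moves(series="1 0 0 0.2 0; 1 0 0 0.6 0; 1 0 0 1.1 0; 1 0 0 1.7 0; 1 0 0 2.3 0; 1 0 0 2.9 0; 1 0 0 3.5 0; 1 0 0 4.1 0; 1 0.1 0.2 4.6 -0.2; 1 0.2 0.5 4.8 -0.4; 1 0.4 0.9 4.9 -0.6; 1 0.6 1.4 4.9 -0.8; 1 0.8 2 4.9 -1; 1 1 2.6 4.9 -1.2; 1 1.2 3.2 4.9 -1.4; 1 1.4 3.8 4.9 -1.6; 1 1.6 4.4 4.9 -1.8; 1 1.8 4.9 4.9 -2; 1 1.9 5.3 4.9 -2.1; 1 2 5.6 4.9 -2.2", grip_force=120)

```text
clock: 6.35
tool_pos: [587.9, -69.1, 264.0]
tool_rot: [0.777, 0.63, -0.0, -0.0]
ft_force: [1.0, -0.5, -0.8]
width: 0.719
finger_force: 130.2
```

Request:
apply_moves(series="1 0.1 0.2 0 0; 1 0.2 0.5 0 0; 1 0.4 0.9 0 0; 1 0.6 1.4 0 0; 1 0.8 1.9 0 0; 1 1 2.4 0 0; 1 1.1 2.7 0 0; 1 1.2 2.9 0 0; 1 1.2 3.05 0 0; 1 1.2 3.1 0 0; 1 1.2 3.1 0 0; 1 1.2 3.1 0 0; 1 1.2 3.1 0 0")

```text
clock: 7.43
tool_pos: [635.6, 52.2, 264.1]
tool_rot: [0.777, 0.629, 0.0, 0.0]
ft_force: [0.1, 0.0, -1.9]
width: 0.716
finger_force: 130.3
```

```bash
python3 - <<'E'
from h import *
c=read_camera("wrist");d=read_camera("side"); s=env.state()
print(s["tool_pos"],s["tool_rot"],s["ft_force"],s["ft_torque"])
a=np.hstack([c["color"][:,200:480],d["color"][20:220,240:420].repeat(2,0).repeat(2,1)])
cv2.imwrite("pics/p1.png",a)
E
```

```text
[635.64397339  52.38308781 264.01402339] [7.77423017e-01 6.28978087e-01 4.72709289e-05 1.25115105e-04] [-1.05264615 -0.12118086 -2.0539659 ] [-0.11368518 -0.00437072 -0.00921554]
```

View pics/p1.png

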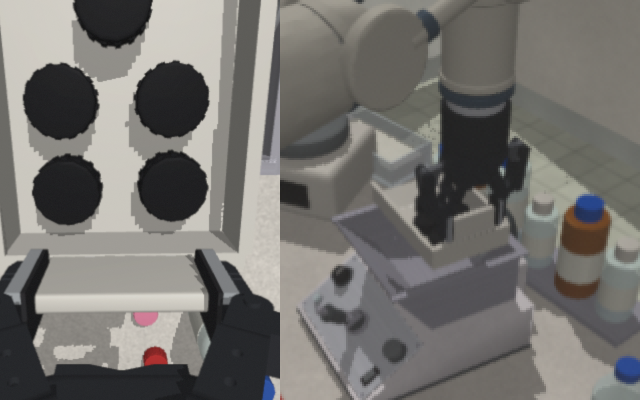

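All five caps are in the level tray over the hopper. I'll ease the grip so that the tray swings lip-down.

Request:
apply_moves(series="1 0 0 0 0; 1 0 0 0 0; 1 0 0 0 0; 1 0 0 0 0; 1 0 0 0 0; 1 0 0 0 0; 1 0 0 0 0", grip_force=20)

```text
clock: 8.12
tool_pos: [635.8, 53.2, 263.8]
tool_rot: [0.777, 0.629, 0.0, 0.0]
ft_force: [0.4, 0.0, -1.2]
width: 0.717
finger_force: 130.3
```

```bash
cat > cap.py <<'E'
from h import *
c=read_camera("wrist")["color"]
m=(c[:240,200:480].max(2)<60).astype("uint8")
n,_,st,ce=cv2.connectedComponentsWithStats(m)
print([(ce[i].round().astype(int).tolist(),int(st[i,4])) for i in range(1,n) if st[i,4]>300]); s=env.state(); print(s["ft_torque"].round(3),s["ft_force"].round(1),s["tool_pos"].round(1))
E
python3 cap.py
```

```text
[([113, 19], 2841), ([171, 99], 4284), ([60, 101], 4316), ([172, 186], 3736), ([67, 189], 3720)]
[-0.123 -0.002 -0.052] [ 0.6  0.2 -1.5] [635.8  53.1 263.8]
```

Request:
apply_moves(series="-0.1 0 0 0 0; -0.1 0 0 0 0; -0.1 0 0 0 0; -0.1 0 0 0 0", grip_force=20)

```text
clock: 8.5
tool_pos: [635.8, 53.1, 263.8]
tool_rot: [0.777, 0.629, -0.0, -0.0]
ft_force: [-0.0, -0.2, -1.4]
width: 0.722
finger_force: 130.3
```

```bash
python3 cap.py
```

```text
[([113, 19], 2841), ([171, 99], 4286), ([60, 101], 4316), ([172, 186], 3735), ([67, 189], 3722)]
[-0.09   0.009  0.013] [ 0.3 -1.  -1.1] [635.8  53.1 263.8]
```

Request:
apply_moves(series="-0.3 0 0 0 0; -0.3 0 0 0 0; -0.36 0 0 0 0; -0.36 0 0 0 0; -0.36 0 0 0 0")

```text
clock: 8.97
tool_pos: [635.8, 53.1, 263.8]
tool_rot: [0.777, 0.629, 0.0, 0.0]
ft_force: [0.1, -0.1, -2.4]
width: 0.721
finger_force: 130.3
```

```bash
python3 cap.py
```

```text
[([113, 19], 2839), ([171, 99], 4285), ([60, 101], 4316), ([172, 186], 3736), ([67, 189], 3723)]
[-0.114 -0.024  0.021] [ 0.7  0.4 -1.5] [635.8  53.1 263.8]
```

Request:
apply_moves(series="-0.4 0 0 0 0; -0.4 0 0 0 0; -0.42 0 0 0 0; -0.42 0 0 0 0")

```text
clock: 9.35
tool_pos: [635.7, 53.1, 263.8]
tool_rot: [0.777, 0.629, -0.0, -0.0]
ft_force: [-0.0, -0.0, -1.4]
width: 0.718
finger_force: 130.3
```

Request:
apply_moves(series="-0.44 0 0 0 0; 1 0 0 0 0; 1 0 0 0 0; 1 0 0 0 0", grip_force=20)

```text
clock: 9.68
tool_pos: [635.7, 53.1, 263.8]
tool_rot: [0.777, 0.629, -0.0, -0.0]
ft_force: [0.2, 0.6, -1.9]
width: 0.724
finger_force: 106.6
```

```bash
python3 cap.py
```

```text
[([113, 19], 2842), ([171, 99], 4295), ([60, 101], 4322), ([172, 186], 3742), ([67, 190], 3726)]
[-0.091  0.019  0.009] [-0.1  0.1 -2.5] [635.8  53.1 263.8]
```

Request:
apply_moves(series="-0.44 0 0 0 0; -0.44 0 0 0 0; -0.445 0 0 0 0")

```text
clock: 9.98
tool_pos: [635.8, 53.1, 263.8]
tool_rot: [0.777, 0.629, -0.0, -0.0]
ft_force: [0.5, -0.2, -1.8]
width: 0.724
finger_force: 106.6
```

Request:
apply_moves(series="-0.45 0 0 0 0; -0.45 0 0 0 0")

```text
clock: 10.15
tool_pos: [635.8, 53.1, 263.8]
tool_rot: [0.777, 0.629, 0.0, 0.0]
ft_force: [-0.3, -0.6, -1.1]
width: 0.731
finger_force: 88.4
```

Request:
apply_moves(series="-0.46 0 0 0 0; -0.46 0 0 0 0; -0.47 0 0 0 0; -0.47 0 0 0 0")

```text
clock: 10.48
tool_pos: [635.8, 53.1, 263.8]
tool_rot: [0.777, 0.629, 0.0, 0.0]
ft_force: [0.0, -0.2, -1.6]
width: 0.736
finger_force: 52.4
```

```bash
python3 cap.py
```

```text
[([113, 19], 2833), ([172, 99], 4317), ([60, 101], 4350), ([172, 186], 3767), ([67, 190], 3747)]
[-0.159  0.043 -0.038] [-0.5 -0.4 -2. ] [635.8  53.1 263.8]
```

Request:
apply_moves(series="-0.475 0 0 0 0; -0.48 0 0 0 0; -0.48 0 0 0 0")

```text
clock: 10.78
tool_pos: [635.8, 53.1, 263.8]
tool_rot: [0.777, 0.629, -0.0, -0.0]
ft_force: [0.5, -0.9, -2.4]
width: 0.735
finger_force: 34.2
```

```bash
python3 cap.py
```

```text
[([113, 19], 2832), ([172, 99], 4322), ([60, 101], 4355), ([172, 186], 3773), ([67, 190], 3760)]
[-0.089  0.007  0.054] [-0.2  0.1 -1.4] [635.8  53.1 263.8]
```

Request:
apply_moves(series="-0.485 0 0 0 0; -0.485 0 0 0 0; -0.488 0 0 0 0; -0.488 0 0 0 0")

```text
clock: 11.17
tool_pos: [635.8, 53.1, 263.8]
tool_rot: [0.777, 0.629, -0.0, 0.0]
ft_force: [0.6, 0.7, -1.2]
width: 0.746
finger_force: 19.6
```

```bash
python3 cap.py
```

```text
[([113, 19], 2837), ([172, 99], 4328), ([60, 101], 4362), ([172, 186], 3775), ([67, 190], 3758)]
[-0.131  0.024 -0.02 ] [ 0.6 -0.1 -1.6] [635.8  53.1 263.8]
```

Request:
apply_moves(series="-0.49 0 0 0 0; -0.49 0 0 0 0; -0.492 0 0 0 0; -0.492 0 0 0 0")

```text
clock: 11.55
tool_pos: [635.8, 53.1, 263.8]
tool_rot: [0.777, 0.629, 0.0, -0.0]
ft_force: [1.0, -0.1, -2.0]
width: 0.748
finger_force: 12.2
```

```bash
python3 cap.py
```

```text
[([116, 35], 3858), ([168, 118], 3434), ([67, 119], 3441), ([171, 200], 3237), ([69, 203], 3245)]
[-0.086  0.024 -0.042] [ 0.2 -0.4 -1.5] [635.8  53.1 263.8]
```

The tray has started to swing at 12 N.

Request:
apply_moves(series="-0.492 0 0 0 0; -0.492 0 0 0 0; -0.493 0 0 0 0; -0.493 0 0 0 0; -0.493 0 0 0 0")

```text
clock: 12.02
tool_pos: [635.8, 53.1, 264.0]
tool_rot: [0.777, 0.629, 0.0, 0.0]
ft_force: [0.6, 0.2, -1.2]
width: 0.744
finger_force: 9.9
```

```bash
python3 cap.py; python3 - <<'E'
from h import *
c=read_camera("wrist");d=read_camera("side")
a=np.hstack([c["color"][:,200:480],d["color"][20:220,240:420].repeat(2,0).repeat(2,1)])
cv2.imwrite("pics/p2.png",a)
E
```

```text
[([95, 17], 1528), ([160, 11], 1073), ([252, 102], 1737)]
[-0.039 -0.071 -0.04 ] [ 0.4  0.1 -0.8] [635.8  53.1 264. ]
```

View pics/p2.png

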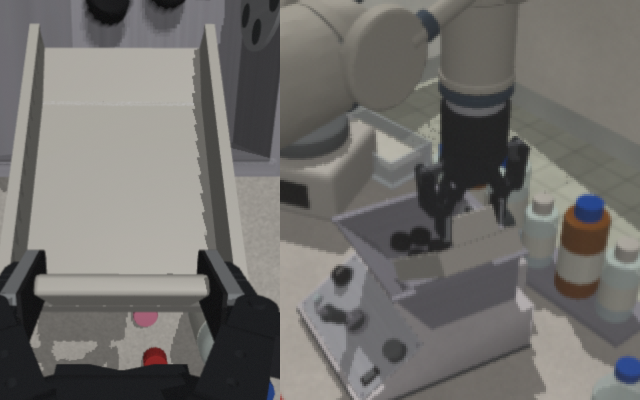

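The tray is empty and tilted about 50°, and caps are visible on the hopper floor. I'll re-grip, lift out and go back.

Request:
apply_moves(series="1 0 0 0 0; 1 0 0 0 0; 1 0 0 0.3 0; 1 0 0 0.8 0; 1 0 0 1.4 0; 1 0 0 2 0; 1 0 0 2.4 0; 1 0 -0.3 2.5 0; 1 -0.2 -0.9 2.5 0.2; 1 -0.5 -1.7 2.5 0.4; 1 -0.8 -2.5 2.5 0.7; 1 -1.1 -3.3 2.5 1; 1 -1.5 -4.2 2.5 1.3; 1 -1.9 -5.1 2.5 1.6; 1 -2.3 -6 2.5 1.9; 1 -2.6 -6.9 2.5 2.1; 1 -2.9 -7.7 2.3 2.2; 1 -3.1 -8.3 2 2.2; 1 -3.2 -8.7 1.6 2.2; 1 -3.2 -8.8 1 2.2", grip_force=40)

```text
clock: 13.83
tool_pos: [506.0, -302.8, 303.7]
tool_rot: [0.701, 0.713, -0.0, 0.001]
ft_force: [0.7, 0.4, -0.7]
width: 0.738
finger_force: 45.5
```

```bash
python3 - <<'E'
from h import *
c=read_camera("wrist");d=read_camera("side");t=read_camera("top")
a=np.hstack([cv2.resize(t["color"][100:240,215:355],(400,400)),d["color"][100:300,250:450].repeat(2,0).repeat(2,1)])
cv2.imwrite("pics/p3.png",a)
E
```

```text
(no output)
```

View pics/p3.png

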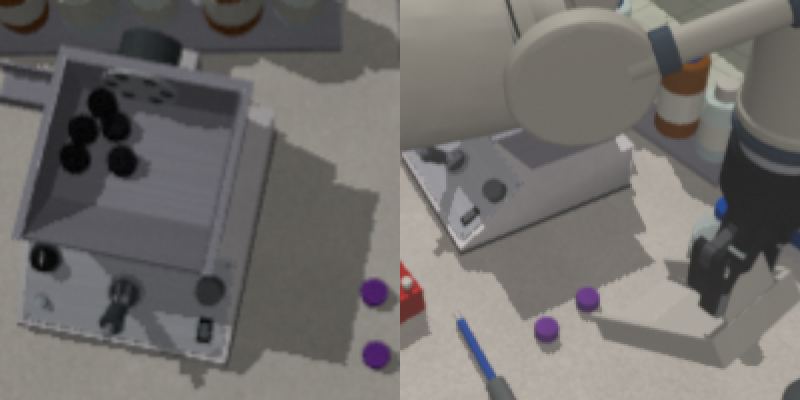

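All five caps are in the hopper. Now I'll set the tray down lip first, so that the bench levels it.

Request:
apply_moves(series="1 0 0 -0.5 0; 1 0 0 -1.2 0; 1 0 0 -2 0; 1 0 0 -2.8 0; 1 0 0 -3.4 0; 1 0 0 -3.8 0; 1 0 0 -4.1 0; 1 0 0 -4.4 0; 1 0 0 -4.7 0; 1 0 0 -5 0; 1 0 0 -5.3 0; 1 0 0 -5.6 0; 1 0 0 -5.9 0; 1 0 0 -6.1 0; 1 0 0 -6.3 0; 1 0 0 -6.45 0; 1 0 0 -6.55 0; 1 0 0 -6.6 0; 1 0 0 -6.6 0")

```text
clock: 15.57
tool_pos: [507.6, -298.6, 39.3]
tool_rot: [0.7, 0.715, 0.0, -0.001]
ft_force: [-0.7, 1.0, 1.1]
width: 0.74
finger_force: 47.1
```

```bash
cat > tr.py <<'E'
from h import *
c=read_camera("wrist");s=env.state();print(s["tool_pos"].round(1),s["ft_force"].round(1),s["ft_torque"].round(3),s["finger_force"])
d=read_camera("side");cv2.imwrite("pics/tmpw.png",c["color"]);cv2.imwrite("pics/tmps.png",d["color"])
g=cv2.cvtColor(c["color"],cv2.COLOR_BGR2GRAY); print(g[0:330:6,340].tolist())
E
python3 tr.py
```

```text
[ 507.7 -298.5   39.7] [ 0.6  1.2 -0.1] [0.339 0.058 0.058] 47.10335612297058
[156, 156, 156, 156, 155, 154, 156, 155, 154, 154, 154, 153, 153, 153, 153, 153, 153, 153, 153, 151, 151, 151, 150, 151, 151, 150, 149, 150, 151, 150, 149, 148, 149, 149, 150, 149, 149, 148, 149, 109, 108, 109, 138, 109, 109, 111, 109, 111, 140, 153, 146, 104, 96, 99, 96]
```

Request:
apply_moves(series="1 0 0 -0.05 0; 1 0 0 -0.1 0; 1 0 0 -0.15 0; 1 0 0 -0.2 0; 1 0 0 -0.2 0")

```text
clock: 16.08
tool_pos: [508.0, -299.2, 32.5]
tool_rot: [0.7, 0.714, 0.0, 0.001]
ft_force: [-1.2, -0.7, 4.6]
width: 0.738
finger_force: 47.6
```

Request:
apply_moves(series="-0.55 0 0 0 0; -0.7 0 0 0 0; -1 0 0 0 0; -1 0 0 0 0; -1 0 0 0 0; -1 0 0 0.3 0; -1 0 0 0.8 0; -1 0 0 1.6 0; -1 0 0 2.6 0; -1 0 0 3.6 0; -1 0 0.5 4.4 0; -1 0 1.3 4.8 1; -1 -0.2 2.2 5 2; -1 -0.3 3.1 5 3; -1 -0.5 4 5 4; -1 -0.6 5 5 5; -1 -0.7 6 5 6; -1 -0.7 7 5 7; -1 -0.7 8 5 8; -1 -0.7 9 5 9")

```text
clock: 17.75
tool_pos: [479.2, 62.9, 233.2]
tool_rot: [0.297, 0.955, 0.0, 0.001]
ft_force: [0.9, -0.3, 1.2]
width: 0.997
finger_force: 0.0
```

Request:
apply_moves(series="-1 0 1 0 1; -1 0.1 2 0 2; -1 0.1 2.8 0 3; -1 0.2 3.4 -0.2 3.8; -1 0.2 3.7 -0.4 3.8; -1 0.2 3.7 -0.5 3.8; -1 0.2 3.7 -0.5 3.8; -1 0.2 3.7 -0.5 3.8")

```text
clock: 18.42
tool_pos: [487.7, 207.9, 211.8]
tool_rot: [0.106, 0.994, -0.0, -0.0]
ft_force: [0.6, 0.3, -0.3]
width: 1.003
finger_force: 0.0
```

```bash
python3 - <<'E'
from h import *
c=read_camera("wrist");d=read_camera("side"); s=env.state()
np.save("w2.npy",{k:c[k] for k in c if k!="color"},allow_pickle=True)
np.save("s2.npy",{k:d[k] for k in d if k!="color"},allow_pickle=True)
print(s["tool_pos"],s["tool_rot"],c["origin"])
e=np.array([-.979,.203,0]);p=np.array([550,193,63.])
for r in(0,43,57,76): q=p+r*(.766*e+[0,0,.643]); print(r,q.round(),proj(c,q).round(),proj(d,q).round())
t=d["color"][200:360,310:430]; 
a=np.hstack([c["color"][60:360,130:510],cv2.resize(t,(400,533))[:300]])
cv2.imwrite("pics/v1.png",a); print(a.shape)
E
```

```text
[488.05551616 207.73964009 212.52158983] [1.05905312e-01 9.94376117e-01 6.32426734e-06 4.49640257e-04] [417.46977703 223.15828148 354.07208538]
0 [550. 193.  63.] [319. 254.] [278. 182.]
43 [518. 200.  91.] [319. 231.] [267. 179.]
57 [507. 202. 100.] [319. 222.] [263. 178.]
76 [493. 205. 112.] [318. 209.] [258. 176.]
(300, 780, 3)
```

View pics/v1.png

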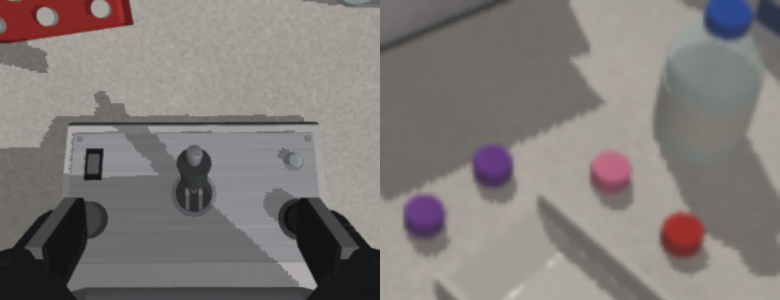

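The last picture shows the tray flat on the bench. In the wrist view the lever tip is at (325,213) in the full frame and the collar flange at (324,225), between the open fingers. That is about 3 mm from the prediction.

```bash
python3 - <<'E'
from h import *
c=np.load("w2.npy",allow_pickle=True).item()
tip=onz(c,325,212,109);fl=onz(c,324,225,99.6);print(tip,fl)
l=onz(c,198,189,25);r=onz(c,448,184,25);y=(r-l)/np.linalg.norm(r-l);print(l,r,np.linalg.norm(r-l),np.degrees(np.arctan2(y[1],y[0])))
x=np.array([y[1],-y[0],0]); print("pivot from front edge",(l+r)/2+x*(150-97))
P=proj(c,[508,205,99.6]);print(P)
piv=np.array([551.5,196,63]);X=np.array([.978,-.208,0])
for a,q in((50,57),(50,67),(42,67),(34,67),(26,67),(20,67),(16,67)):
  A=np.radians(a);print(a,q,(piv-q*np.sin(A)*X+[0,0,q*np.cos(A)]).round(1))
E
```

```text
[497.35574804 208.84853619 109.        ] [510.48598821 205.3924609   99.6       ]
[476.57820557  89.92579322  25.        ] [521.78989719 324.3577366   25.        ] 238.75182331005195 79.08416073127252
pivot from front edge [551.22509059 197.10531944  25.        ]
[322.81940331 222.10303751]
50 57 [508.8 205.1  99.6]
50 67 [501.3 206.7 106.1]
42 67 [507.7 205.3 112.8]
34 67 [514.9 203.8 118.5]
26 67 [522.8 202.1 123.2]
20 67 [529.1 200.8 126. ]
16 67 [533.4 199.8 127.4]
```

Request:
apply_moves(series="0 0.5 -0.07 0 0; 0 0.53 -0.07 -0.5 0; 0 0.53 -0.07 -1.2 0; 0 0.53 -0.07 -1.9 0; 0 0.53 -0.07 -2.4 0; 0 0.53 -0.07 -2.7 0; 0 0.53 -0.07 -2.9 0; 0 0.53 -0.07 -3.03 0; 0 0.53 -0.07 -3.03 0; 0 0.53 -0.07 -3.03 0; 0 0.53 -0.07 -3.03 0")

```text
clock: 19.43
tool_pos: [509.8, 206.5, 92.3]
tool_rot: [0.105, 0.995, 0.001, 0.001]
ft_force: [0.6, -0.2, 0.5]
width: 0.507
finger_force: 0.0
```

Clear of contact; closing on the collar's flange.

Request:
apply_moves(series="1 0 -0.03 0 0; 1 0 -0.03 0 0; 1 0 -0.03 0 0; 1 0 -0.03 0 0; 1 0 -0.03 0 0; 1 0 -0.03 0 0; 1 0 -0.03 0 0", grip_force=60)

```text
clock: 20.02
tool_pos: [508.7, 205.1, 91.2]
tool_rot: [0.104, 0.995, -0.0, -0.0]
ft_force: [-5.1, -1.5, 5.8]
width: 0.27
finger_force: 58.7
```

Request:
apply_moves(series="1 -0.05 0.01 0.04 0; 1 -0.1 0.02 0.085 0; 1 -0.15 0.03 0.13 0; 1 -0.19 0.04 0.16 0; 1 -0.19 0.04 0.16 0; 1 -0.19 0.04 0.16 0")

```text
clock: 20.52
tool_pos: [502.1, 206.4, 96.9]
tool_rot: [0.105, 0.995, -0.0, 0.001]
ft_force: [5.2, -1.3, -3.2]
width: 0.271
finger_force: 59.0
```

Request:
apply_moves(series="1 0.08 -0.017 0.09 0; 1 0.16 -0.035 0.175 0; 1 0.25 -0.055 0.25 0; 1 0.34 -0.073 0.32 0; 1 0.44 -0.095 0.385 0; 1 0.54 -0.115 0.44 0; 1 0.54 -0.115 0.44 0")

```text
clock: 21.1
tool_pos: [524.3, 201.5, 115.5]
tool_rot: [0.105, 0.995, -0.0, 0.001]
ft_force: [2.2, -1.0, 1.0]
width: 0.255
finger_force: 58.7
```

Request:
apply_moves(series="1 0.06 -0.013 0.03 0; 1 0.12 -0.025 0.055 0; 1 0.17 -0.037 0.075 0; 1 0.22 -0.048 0.09 0; 1 0.22 -0.048 0.09 0")

```text
clock: 21.52
tool_pos: [531.8, 199.9, 117.9]
tool_rot: [0.105, 0.995, -0.0, -0.0]
ft_force: [0.7, -1.8, -5.0]
width: 0.257
finger_force: 60.5
```

Request:
apply_moves(series="1 0.04 -0.009 0.01 0; 1 0.08 -0.017 0.02 0; 1 0.11 -0.023 0.025 0; 1 0.11 -0.023 0.025 0")

```text
clock: 21.85
tool_pos: [536.0, 199.1, 118.9]
tool_rot: [0.104, 0.995, -0.0, -0.0]
ft_force: [-0.2, -2.1, -6.0]
width: 0.254
finger_force: 61.6
```

Request:
apply_moves(series="1 0.03 -0.006 0.005 0; 1 0.06 -0.012 0.008 0; 1 0.06 -0.012 0.008 0; 1 0.06 -0.012 0.008 0")

```text
clock: 22.18
tool_pos: [538.5, 198.7, 119.3]
tool_rot: [0.105, 0.995, -0.0, -0.0]
ft_force: [-1.1, -1.9, -7.0]
width: 0.255
finger_force: 62.2
```

Request:
apply_moves(series="1 0.03 -0.006 0 0; 1 0.06 -0.012 0 0; 1 0.06 -0.012 0 0; 1 0.06 -0.012 0 0")

```text
clock: 22.52
tool_pos: [543.5, 197.9, 122.1]
tool_rot: [0.105, 0.994, 0.001, 0.004]
ft_force: [2.4, -5.2, -1.2]
width: 0.104
finger_force: 67.9
```

The pads slid off the collar onto the lever tip at the stop, so the collar has been let go. I'll open, back away upwards and forwards, then measure the lever.

Request:
apply_moves(series="0 0 0 0 0; 0 0 0 0 0; 0 0 0 0 0; 0 0 0 0 0; 0 0 0 0.5 0; 0 0 0 1.2 0; 0 -0.3 0 2 0; 0 -0.9 0 2.3 0; 0 -1.4 0.2 2.3 0; 0 -1.4 0.2 2.3 0; 0 -1.4 0.2 2.3 0")

```text
clock: 23.43
tool_pos: [484.7, 206.9, 212.2]
tool_rot: [0.104, 0.995, 0.0, 0.001]
ft_force: [-0.3, 0.1, -0.9]
width: 0.499
finger_force: 0.0
```

```bash
python3 - <<'E'
from h import *
c=read_camera("wrist"); s=env.state(); print(s["tool_pos"].round(1),s["width"])
piv=np.array([551.5,197,63]);X=np.array([.978,-.208,0])
pt=lambda a,q:piv-q*np.sin(np.radians(a))*X+[0,0,q*np.cos(np.radians(a))]
for a in(50,32,18,14): print(a,[proj(c,pt(a,r)).round().astype(int).tolist() for r in(0,28,55,59,70,76)])
g=cv2.cvtColor(c["color"],cv2.COLOR_BGR2GRAY)
u=int(proj(c,pt(14,60))[0]);print("u",u)
print("column",[(v,g[v,u-4:u+5].mean().round().astype(int)) for v in range(170,330,3)])
for v in range(200,300,8):
  print(v,g[v,u-40:u+41:4].tolist())
E
```

```text
[485.  206.5 211.4] 0.497822511858208
50 [[325, 257], [326, 243], [326, 227], [326, 224], [326, 217], [326, 213]]
32 [[325, 257], [326, 253], [326, 249], [326, 248], [326, 246], [327, 244]]
18 [[325, 257], [326, 261], [326, 267], [326, 268], [326, 270], [327, 272]]
14 [[325, 257], [326, 264], [326, 272], [326, 273], [326, 277], [327, 279]]
u 326
column [(170, np.int64(162)), (173, np.int64(165)), (176, np.int64(166)), (179, np.int64(117)), (182, np.int64(115)), (185, np.int64(51)), (188, np.int64(145)), (191, np.int64(161)), (194, np.int64(119)), (197, np.int64(145)), (200, np.int64(145)), (203, np.int64(149)), (206, np.int64(145)), (209, np.int64(147)), (212, np.int64(144)), (215, np.int64(148)), (218, np.int64(147)), (221, np.int64(149)), (224, np.int64(148)), (227, np.int64(144)), (230, np.int64(131)), (233, np.int64(107)), (236, np.int64(89)), (239, np.int64(59)), (242, np.int64(58)), (245, np.int64(58)), (248, np.int64(55)), (251, np.int64(46)), (254, np.int64(61)), (257, np.int64(64)), (260, np.int64(65)), (263, np.int64(60)), (266, np.int64(62)), (269, np.int64(102)), (272, np
[... 1113 characters left out ...]
, 89, 47, 46, 78, 47, 47, 99, 63, 59, 104, 142, 145, 145, 145, 146, 146]
256 [112, 112, 112, 113, 102, 84, 47, 39, 54, 63, 64, 64, 60, 45, 69, 125, 150, 150, 150, 151, 151]
264 [113, 113, 114, 114, 112, 92, 48, 49, 48, 48, 64, 64, 65, 64, 81, 142, 147, 147, 147, 147, 146]
272 [112, 112, 113, 113, 112, 107, 61, 47, 69, 122, 125, 130, 81, 64, 64, 115, 131, 149, 149, 150, 150]
280 [114, 115, 115, 114, 115, 114, 84, 63, 66, 121, 130, 138, 64, 63, 112, 114, 114, 114, 135, 150, 150]
288 [114, 115, 114, 115, 114, 115, 115, 115, 112, 100, 84, 107, 115, 116, 117, 116, 115, 116, 116, 116, 150]
296 [109, 109, 109, 110, 110, 110, 110, 110, 109, 110, 109, 109, 110, 109, 109, 109, 110, 110, 110, 110, 110]
```

```bash
python3 - <<'E'
from h import *
c=read_camera("wrist"); 
piv=np.array([551.5,197,63]);X=np.array([.978,-.208,0]);Y=np.array([.208,.978,0])
A=np.radians(14);e=-np.sin(A)*X+[0,0,np.cos(A)];n=np.cos(A)*X+[0,0,np.sin(A)]
for lift in(0,5,10):
  C=piv+e*(59+lift)
  print(lift,"flange L,R,back,front",[proj(c,C+13.5*d).round(1).tolist() for d in(-Y,Y,n,-n)])
print("tip end back/front",[proj(c,piv+e*72+6.5*d).round(1).tolist() for d in(n,-n)], proj(c,piv+e*76))
g=cv2.cvtColor(c["color"],cv2.COLOR_BGR2GRAY)
for v in range(258,296,2): print(v,"".join("#" if x<56 else "+" if x<75 else "-" if x<100 else "." if x<135 else " " for x in g[v,295:360]))
E
```

```text
0 flange L,R,back,front [[308.3, 273.4], [345.3, 273.5], [326.8, 291.8], [326.8, 255.1]]
5 flange L,R,back,front [[308.0, 275.2], [345.8, 275.2], [326.9, 293.9], [326.9, 256.4]]
10 flange L,R,back,front [[307.8, 277.0], [346.3, 277.0], [327.0, 296.1], [327.1, 257.9]]
tip end back/front [[327.1, 287.4], [327.1, 268.8]] [327.21530907 279.66594563]
258 ........-----############+++++++++++++++++++####-....            
260 .........----+############+++++++++++++++++++##+-...             
262 .........-----###############+++++++++++++++++++....             
264 .........-----+################+++++++++++++++++-...             
266 ...........---##############++++++++++++++++++++-..              
268 ............--###########+++++------+++++++++++++..              
270 .............+##########++--.........---+++++++++-..             
272 .............++++######++-.............-+++++++++-......         
274 .............-++++++++++-...............-++++++++-.......        
276 ..............-+++++++++-..........    .-+++++++-..........      
278 ...............-++++++++-..........   ..+++++++-...............  
280 ................+++++++++-........   ..+++++++-................. 
282 .................-++++++++--.........-++++++--...................
284 ...................-++++++++++----++++++++-......................
286 .....................--+++++++++++++++++-........................
288 ...........................----+---..............................
290 .................................................................
292 .................................................................
294 .................................................................
```

The tip back edge reads 2.9 px short of prediction and the flange 3.3 px. That fits a collar fully down (a 10 mm lift would give 7.6 px), with the lever at about 15° from vertical, so it is up and locked. Handing in.

```bash
python3 -c "
from station import env
print(env.job_done())"
```

```text
the job is handed in; nothing more can be done
None
```

I tipped all five caps into the hopper and put the empty tray back upright on the bench; the lever is up with its collar down, and the job is handed in. The pads slipped off the collar at the top of the swing. I confirmed the lock only from camera measurements, with no push test.

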